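# Feel out the bearing that drags and sort it into the tray

## Robot

A 6-joint arm with a two-finger parallel gripper is mounted at the origin on a cart in front of the work surface, level with it; the furniture and walls round the work are solid. World frame = base frame: x ahead of the robot, y to its left, z up, the work surface at z = 0. Lengths are in m, angles in degrees, forces in N, time in s.
With the tool pointing down it reaches from about 0.4 to 0.825 m from the base axis. Payload 7 kg.
Tool frame: the origin (TCP) lies between the finger pads; the fingertips stand 22 mm ahead of it and the grasp point (between the pads) lies 3 mm ahead of it; z points along the fingers, y is the line along which they close (so a half turn about z gives the same grasp; the last joint's range is limited). The gripper opens to 88 mm and grips with 3 to 60 N. Pads are 19 mm wide; open, the fingers measure 130 mm over their backs; the gripper's body (78 mm by 193 mm) begins 47 mm behind the grasp point.
Start: joints at [-58.207, 20.546, 0.682, 0, -70.136, -16.507], TCP at [0.178, -0.651, 0.249] pointing down, gripper open.
Joint ranges: [-176.03, 176.03], [-82.01, 121.73], [-58.28, 71.71], [-173.87, 95.51], [-174.79, -0.11], [-173.66, 173.66]. Speed limits (degrees/s): [136.94, 136.94, 172.46, 180, 180, 180].

## Interface

Orientations are given as [roll, pitch, yaw] about the fixed x, y, z axes, in that order (R = Rz(yaw) Ry(pitch) Rx(roll)).
In Python, from plant import ctrl gives the robot as it stands.
- The arm moves only by the tool apply_moves, never from a script. Its argument "targets" is a list of rows, each an object with "travel": the shift along the tool's x, y, z in mm, a list of three; "roll": the turn about the tool's z in degrees; "jaw": the finger opening in mm, from 0 to 87.6. In form: [{"travel": [tx, ty, tz], "roll": roll, "jaw": jaw}, ...]. A call has 1 to 10 rows; each row shifts and turns the commanded pose from where the row before left it, along the tool's axes as they then stand; what a row does not reach is not made up. A row lasts 1/10 s, in which the tool goes at most 50 mm and 8.59 degrees, less where a joint would pass 70% of its speed; a pose out of reach is approached as far as the arm can. A call with a gripper value outside its range is refused whole. The fingers move at their own pace and stop on an object; the grip force is fixed at half the most. Time passes only in rows, so rows that do not move let the fingers close. It gives the time, the measured TCP pose, the force, the opening and the grip force at its end, in the units of the state.
- ctrl.get_obs(): the state, without advancing time (a new reading comes with each control period).
- ctrl.snapshot(name): name is "scene" or "top" or "wrist"; returns the picture (420x560x3 uint8, red, green, blue); there is no depth.
- ctrl.calibration(name): a dict with "K" (3x3 intrinsics, pixels), "extrinsics" (4x4, takes a point from camera to world coordinates); the wrist camera has in their place "hand_eye" (4x4, takes a point from camera to tool coordinates, whose origin is the TCP and whose axes are the flange's). Camera axes: x right, y down, z forward; pixel columns grow to the right and rows downward; lengths in m; the calibration is good to about 2 mm. A picture is of the moment at which its call begins: read the wrist's pose just before it. calibration takes no time and is no camera call.
- ctrl.close_job(): hands the job in; it is judged then, once.
The state is a dict: "clock": time; "joint_pos": joint angles; "qvel": joint speeds; "tau": joint torques, N m; "tool_pos": TCP position; "orientation": TCP orientation; "force": force on the tool from outside, world axes, zero at the start; "moment": the same for the moment, N m; "opening": finger opening in m; "gripper_force": force on a finger pad.
Only numpy, scipy, OpenCV 4.12 (cv2) and the standard library are available. Lean on these libraries where they do the work, as an engineer would, in place of code of your own. Each camera call takes 0.05 s, during which the arm holds its last target. There are 200 camera calls.

## Task

One of the four bearings in the rack drags. With all four in their pockets, turn each spindle by hand about a sixth of a turn or more, feeling how hard it goes, and leave it turned to show that it has been checked. Then lift out only the one that drags and stand it upright on the floor of the steel tray, gently: force nothing against the rack, do not drop the bearing, and do not disturb the other three or the tools lying about.

Things in the scene. Friction and masses are not known exactly. Their poses are not given: they have to be found in the camera images.
- rack: Fixed aluminium test rack, a block 160 x 160 x 40 mm standing on the bench. Origin: centre of its underside; z up, x and y along its sides. Four square pockets, 46 mm wide and 12 mm deep, centred at x = +-40, y = +-40 mm, hold the bearings loosely and keep their housings from turning.
- bearing_k: One of four bearings that look alike, in any order in the pockets; its letter tells nothing. Grey housing 44 x 44 x 21 mm, dark ring on top up to 26 mm, steel spindle up to 60 mm; 0.2 kg. Origin: centre of the housing's underside, 28 mm above the rack's underside when seated. One of the four drags: its spindle takes about 0.3 N m to turn, the other three under 0.02 N m.
- spindle_k (a joint): Spindle of bearing_k: angle (rad) about the housing's z, counter-clockwise from above, near 0 at the start; turns either way, stays where left. Its upright flat tang (32 long, 12 thick, 27 tall, from 33 to 60 mm above the bearing's origin) is the grip, its length along the housing's x at 0, thickness along y. A 22 mm round collar below it.
- bearing_m: One of four bearings that look alike, in any order in the pockets; its letter tells nothing. Grey housing 44 x 44 x 21 mm, dark ring on top up to 26 mm, steel spindle up to 60 mm; 0.2 kg. Origin: centre of the housing's underside, 28 mm above the rack's underside when seated. One of the four drags: its spindle takes about 0.3 N m to turn, the other three under 0.02 N m.
- spindle_m (a joint): Spindle of bearing_m: angle (rad) about the housing's z, counter-clockwise from above, near 0 at the start; turns either way, stays where left. Its upright flat tang (32 long, 12 thick, 27 tall, from 33 to 60 mm above the bearing's origin) is the grip, its length along the housing's x at 0, thickness along y. A 22 mm round collar below it.
- bearing_r: One of four bearings that look alike, in any order in the pockets; its letter tells nothing. Grey housing 44 x 44 x 21 mm, dark ring on top up to 26 mm, steel spindle up to 60 mm; 0.2 kg. Origin: centre of the housing's underside, 28 mm above the rack's underside when seated. One of the four drags: its spindle takes about 0.3 N m to turn, the other three under 0.02 N m.
- spindle_r (a joint): Spindle of bearing_r: angle (rad) about the housing's z, counter-clockwise from above, near 0 at the start; turns either way, stays where left. Its upright flat tang (32 long, 12 thick, 27 tall, from 33 to 60 mm above the bearing's origin) is the grip, its length along the housing's x at 0, thickness along y. A 22 mm round collar below it.
- bearing_t: One of four bearings that look alike, in any order in the pockets; its letter tells nothing. Grey housing 44 x 44 x 21 mm, dark ring on top up to 26 mm, steel spindle up to 60 mm; 0.2 kg. Origin: centre of the housing's underside, 28 mm above the rack's underside when seated. One of the four drags: its spindle takes about 0.3 N m to turn, the other three under 0.02 N m.
- spindle_t (a joint): Spindle of bearing_t: angle (rad) about the housing's z, counter-clockwise from above, near 0 at the start; turns either way, stays where left. Its upright flat tang (32 long, 12 thick, 27 tall, from 33 to 60 mm above the bearing's origin) is the grip, its length along the housing's x at 0, thickness along y. A 22 mm round collar below it.
- collar_k (a point): Point on the spindle's axis of bearing_k at its collar's foot, 26 mm above the bearing's origin. A worn race lets the dragging spindle sit 0.02 mm lower: only the judging uses this, it is far too little to see or measure. Feel for the drag instead.
- collar_m (a point): Point on the spindle's axis of bearing_m at its collar's foot, 26 mm above the bearing's origin. A worn race lets the dragging spindle sit 0.02 mm lower: only the judging uses this, it is far too little to see or measure. Feel for the drag instead.
- collar_r (a point): Point on the spindle's axis of bearing_r at its collar's foot, 26 mm above the bearing's origin. A worn race lets the dragging spindle sit 0.02 mm lower: only the judging uses this, it is far too little to see or measure. Feel for the drag instead.
- collar_t (a point): Point on the spindle's axis of bearing_t at its collar's foot, 26 mm above the bearing's origin. A worn race lets the dragging spindle sit 0.02 mm lower: only the judging uses this, it is far too little to see or measure. Feel for the drag instead.
- reject_tray: Fixed open steel tray on an 18 mm plywood board, 149 (x) x 196 (y) x 27 mm high; flat floor about 98 x 150 mm, 2 mm above its underside. Origin: centre of its underside; z up.
- calliper: Slide calliper, 60 x 155 x 10 mm, lying loose on the bench; a bystander. Origin: centre of its underside.
- tape_roll: Roll of tape, 72 mm across, 18 mm high, lying loose; a bystander. Origin: centre of its underside.
- side_cutter: Side cutter with red handles, 36 x 125 x 13 mm, lying loose; a bystander. Origin: centre of its underside.
There are look-alikes about, which are no part of the job. Leave any turquoise look-alike of the bearing_t alone.

How it is judged:
By the outcome, as a careful person would: the job done as asked, in the order asked, and still so for the second after the job is handed in, with the robot touching nothing.
It also fails if it takes over 72 s, if anything falls off the work surface, if the arm or the gripper's body presses on something with over 40 N, if the wrist force passes 120 N, or if a joint passes its speed limit or range.

## Working session

There is one attempt and no reset: what is moved stays moved. The work goes in short steps, Python scripts to look and compute and a tool call to move; the robot and the scene stay as the last step left them, time stands still between calls to the robot, and variables do not carry over. Pictures are saved under pics/ and viewed, at most 12 in all, crops included, and the job is handed in when it is done.

Besides the shell and the picture viewer there is one more tool, called after "Call:" as a command line: name --argument value ..., lists and objects as JSON in quotes. apply_moves: Moves the arm, as the interface text tells. Its arguments: {"type":"object","properties":{"targets":{"type":"array","items":{"type":"object","properties":{"travel":{"type":"array","items":{"type":"number"}},"roll":{"type":"number"},"jaw":{"type":"number"}}}}},"required":["targets"]}

```bash
mkdir -p pics; ls
python3 - <<'E'
from plant import ctrl
import cv2, numpy as np
np.set_printoptions(precision=4,suppress=True)
for n in ["scene","top"]:
    im=ctrl.snapshot(n); cv2.imwrite(f"pics/{n}0.png",im[:,:,::-1]); c=ctrl.calibration(n); print(n,c["K"],c["extrinsics"])
print(ctrl.calibration("wrist")); print(ctrl.get_obs())
E
```

```text
pics
scene [[423.3449   0.     280.6264]
 [  0.     423.3449 216.6743]
 [  0.       0.       1.    ]] [[ 0.6551 -0.5182  0.5499  0.1206]
 [-0.7554 -0.4641  0.4626 -0.557 ]
 [ 0.0155 -0.7184 -0.6954  0.6481]
 [ 0.      0.      0.      1.    ]]
top [[413.7731   0.     281.0322]
 [  0.     413.7731 201.63  ]
 [  0.       0.       1.    ]] [[-0.002  -0.9846  0.1746  0.4177]
 [-1.      0.0015 -0.0033 -0.1885]
 [ 0.003  -0.1746 -0.9846  0.9869]
 [ 0.      0.      0.      1.    ]]
{'K': array([[315.6109,   0.    , 275.8766],
       [  0.    , 315.6109, 213.2581],
       [  0.    ,   0.    ,   1.    ]]), 'hand_eye': array([[ 0.0005, -0.9524, -0.3049,  0.0821],
       [ 1.    ,  0.0006, -0.0002,  0.0007],
       [ 0.0004, -0.3049,  0.9524, -0.1364],
       [ 0.    ,  0.    ,  0.    ,  1.    ]])}
{'clock': 0.1, 'joint_pos': array([-58.208 ,  20.5883,   0.6376,  -0.019 , -70.1362, -16.5063]), 'qvel': array([-0.0328, -0.1178,  0.0954, -0.0188,  0.0031,  0.0179]), 'tau': array([ -0.0014, -58.4164,  29.3754,   7.0156,   0.0102,  -0.0001]), 'tool_pos': array([ 0.1778, -0.6507,  0.2477]), 'orientation': array([ 179.9116,   -0.0075, -164.7207]), 'force': array([ 0.7741,  0.2509, -0.6626]), 'moment': array([-0.0062,  0.0594,  0.0276]), 'gripper_force': 0.0, 'opening': 0.08774117412181685}
```

View pics/top0.png

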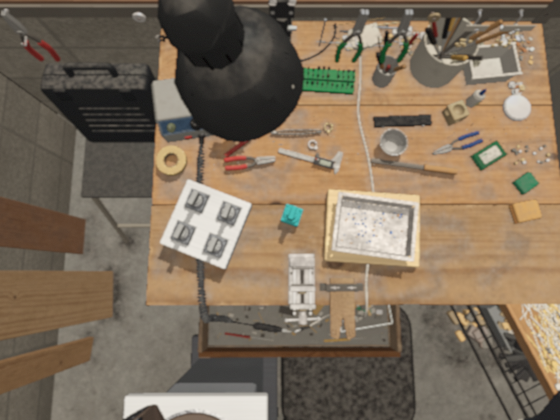

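View pics/scene0.png

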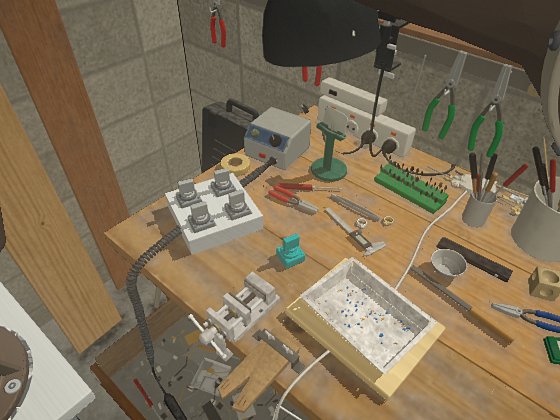

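Top view: the rack is the light block at (206,224), with four bearings at about (197,201), (229,212), (183,233) and (215,245). The turquoise look-alike is at (291,215), outside the rack, and must be left alone. The steel tray on its ply board is at (372,229). The lamp hangs over the back at (240,70).

```bash
cat > h.py <<'E'
import cv2, numpy as np
from plant import ctrl
from scipy.spatial.transform import Rotation as R
np.set_printoptions(precision=4,suppress=True)
def cam(n,obs=None):
    c=ctrl.calibration(n)
    if n!="wrist": return c["K"],np.array(c["extrinsics"])
    T=np.eye(4); T[:3,:3]=R.from_euler("xyz",obs["orientation"],degrees=True).as_matrix(); T[:3,3]=obs["tool_pos"]
    return c["K"],T@c["hand_eye"]
def rays(px,K,T):
    px=np.atleast_2d(px).astype(float)
    d=np.c_[px,np.ones(len(px))]@np.linalg.inv(K).T@T[:3,:3].T
    return T[:3,3],d
def onz(px,K,T,z):
    o,d=rays(px,K,T); return o+d*((z-o[2])/d[:,2])[:,None]
def proj(P,K,T):
    q=(np.atleast_2d(P)-T[:3,3])@T[:3,:3]; q=q@K.T; return q[:,:2]/q[:,2:]
E
python3 - <<'E'
from h import *
K,T=cam("top"); im=cv2.imread("pics/top0.png"); hsv=cv2.cvtColor(im,cv2.COLOR_BGR2HSV)
def rect(mask,seed,z,nm):
    mask=cv2.morphologyEx(mask,cv2.MORPH_CLOSE,np.ones((5,5)))
    cs,_=cv2.findContours(mask,0,2)
    c=[c for c in cs if cv2.pointPolygonTest(c,seed,False)>=0]
    if not c: print(nm,"none");return
    c=max(c,key=cv2.contourArea); P=onz(c[:,0],K,T,z)[:,:2]
    print(nm,cv2.boundingRect(c),cv2.minAreaRect((P*1000).astype(np.float32)))
w=((hsv[...,1]<40)&(hsv[...,2]>170)).astype(np.uint8)
rect(w,(206,224),.04,"rack")
y=((hsv[...,2]>185)&(hsv[...,1]>40)).astype(np.uint8); y[:,:320]=0;y[:,428:]=0; 
rect(y,(331,230),.018,"board")
print("tray inner approx",onz([[337,198],[413,202],[411,256],[335,254]],K,T,.02))
print("tang",onz([[197,199],[229,210],[184,230],[216,242]],K,T,.085))
Ks,Ts=cam("scene")
def tri(a,b):
    o1,d1=rays(a,K,T);o2,d2=rays(b,Ks,Ts);A=np.c_[d1[0],-d2[0]];t=np.linalg.lstsq(A,o2-o1,rcond=None)[0]
    return (o1+d1[0]*t[0]),(o2+d2[0]*t[1])
print("lamp front edge",tri([238,139],[320,66]))
E
```

```text
rack (160, 179, 91, 90) ((536.4327392578125, -17.739402770996094), (162.8895263671875, 161.98838806152344), 68.51387786865234)
board (320, 51, 108, 216) ((710.8966064453125, -413.60504150390625), (266.25927734375, 535.1432495117188), 86.35408782958984)
tray inner approx [[ 0.5977 -0.3248  0.02  ]
 [ 0.5878 -0.5052  0.02  ]
 [ 0.4605 -0.4932  0.02  ]
 [ 0.4655 -0.3168  0.02  ]]
tang [[ 0.5838 -0.0054  0.085 ]
 [ 0.5591 -0.0767  0.085 ]
 [ 0.515   0.0207  0.085 ]
 [ 0.4887 -0.0499  0.085 ]]
lamp front edge (array([ 0.6382, -0.1201,  0.3343]), array([ 0.6758, -0.1677,  0.3421]))
```

Call:
apply_moves --targets '[{"travel": [-25,26,0],"roll": 0,"jaw": 40},{"travel": [-25,26,0],"roll": 0,"jaw": 40},{"travel": [-25,26,0],"roll": 0,"jaw": 40},{"travel": [-25,26,0],"roll": 0,"jaw": 40},{"travel": [-25,26,0],"roll": 0,"jaw": 40},{"travel": [-25,26,0],"roll": 0,"jaw": 40},{"travel": [-25,26,0],"roll": 0,"jaw": 40},{"travel": [-25,26,0],"roll": 0,"jaw": 40},{"travel": [-25,26,0],"roll": 0,"jaw": 40},{"travel": [-25,26,0],"roll": 0,"jaw": 40}]'

```text
clock: 1.1
tool_pos: [0.3508, -0.3329, 0.2484]
orientation: [180.0, -0.0, -164.7]
force: [0.5, -0.2, 0.8]
opening: 0.0396
gripper_force: 0.0
```

Call:
apply_moves --targets '[{"travel": [-25,26,0],"roll": 0,"jaw": 40},{"travel": [-25,26,0],"roll": 0,"jaw": 40},{"travel": [-25,26,0],"roll": 0,"jaw": 40},{"travel": [-25,26,0],"roll": 0,"jaw": 40},{"travel": [-25,26,0],"roll": 0,"jaw": 40},{"travel": [-25,26,0],"roll": 0,"jaw": 40},{"travel": [-25,26,0],"roll": 0,"jaw": 40},{"travel": [-25,26,0],"roll": 0,"jaw": 40},{"travel": [-25,26,0],"roll": 0,"jaw": 40},{"travel": [0,0,0],"roll": 0,"jaw": 40}]'

```text
clock: 2.1
tool_pos: [0.5074, -0.0465, 0.2481]
orientation: [180.0, -0.0, -164.5]
force: [-0.4, -0.9, -1.1]
opening: 0.0402
gripper_force: 0.0
```

Run:
```python
from h import *
o=ctrl.get_obs(); im=ctrl.snapshot("wrist")[:,:,::-1].copy(); cv2.imwrite("pics/w1.png",im)
import pickle; pickle.dump(o,open("w1.pkl","wb")); print(o)
```

```text
{'clock': 2.1, 'joint_pos': array([ 16.8716,   4.8814, -19.869 ,  -0.0081, -65.2632, -91.4159]), 'qvel': array([-2.5717, -1.2749, -1.9765, -0.0011, -0.8678,  3.1907]), 'tau': array([  0.967 , -34.6811,  28.8622,   6.7103,   0.0319,  -0.6666]), 'tool_pos': array([ 0.5074, -0.0465,  0.2481]), 'orientation': array([ 179.993 ,   -0.0138, -164.5478]), 'force': array([-0.4066, -0.8734, -1.102 ]), 'moment': array([-0.0032,  0.1117, -0.0054]), 'gripper_force': 0.0, 'opening': 0.04021442170383779}
```

View pics/w1.png

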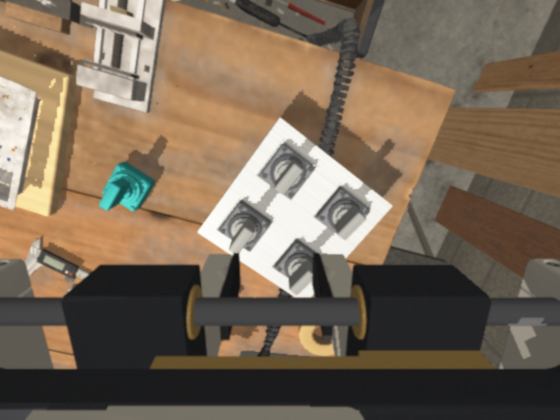

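Wrist view: the rack shows its bearings at about (290,175), (345,213), (243,230) and (300,268). The turquoise look-alike is at (127,188), standing off the rack. I'll enlarge the four tangs to get their directions.

Run:
```python
from h import *
import pickle
o=ctrl.get_obs(); im=ctrl.snapshot("wrist")[:,:,::-1].copy(); cv2.imwrite("pics/w2.png",im); pickle.dump(o,open("w2.pkl","wb"))
print(o["tool_pos"],o["orientation"])
c=cv2.resize(im[110:300,190:400],None,fx=3.15,fy=3.15,interpolation=cv2.INTER_CUBIC); cv2.imwrite("pics/w2c.png",c)
```

```text
[ 0.5064 -0.0478  0.248 ] [ 179.9942   -0.0592 -164.5642]
```

View pics/w2c.png

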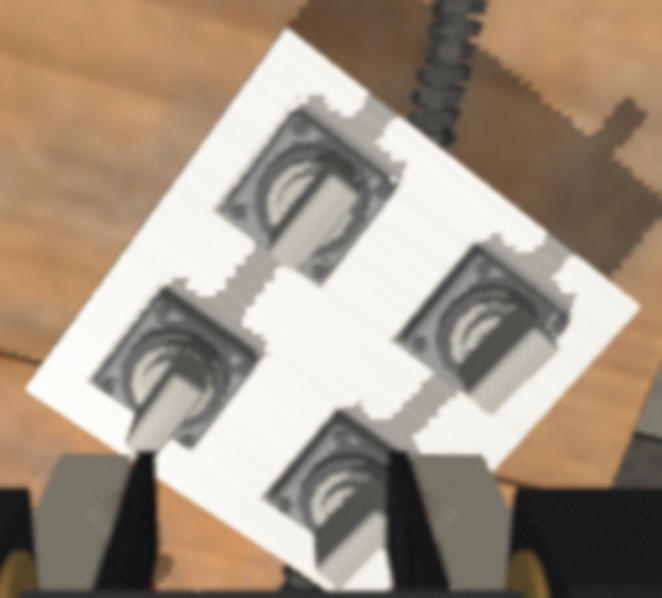

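The crop shows four grey bearings in the white rack. The light tang tops, in crop pixels, are A at about (312,218), B at (511,367), C at (165,414) and D at (350,545), which is partly hidden by a finger. The turquoise one is not among them. Rack corners are at (287,28), (640,305) and (28,387).

Run:
```python
from h import *
import pickle
o=pickle.load(open("w2.pkl","rb")); K,T=cam("wrist",o)
f=lambda p:np.array(p)/3.15+[190,110]
c=onz(f([[287,28],[640,305],[28,387]]),K,T,.04)
e1=c[1]-c[0];e2=c[2]-c[0]; print("corners",c,"centre",(c[1]+c[2])/2,"sides",np.linalg.norm(e1),np.linalg.norm(e2),"ang",np.degrees(np.arctan2(e1[1],e1[0])),np.degrees(np.arctan2(e2[1],e2[0])))
for n,q in dict(A=[[272,238],[334,172],[355,185],[290,265]],B=[[465,383],[535,328],[556,348],[488,410]],C=[[127,440],[178,375],[200,388],[160,452]]).items():
    P=onz(f(q),K,T,.088); r=cv2.minAreaRect((P[:,:2]*1000).astype(np.float32)); d=P[1]-P[0]; d2=P[2]-P[3]
    print(n,P.mean(0),r,[np.degrees(np.arctan2(v[1],v[0])) for v in (d,d2)])
# rack yaw by mask from the wrist view
im=cv2.imread("pics/w2.png")
```

```text
corners [[ 0.4319 -0.0621  0.04  ]
 [ 0.4902  0.0869  0.04  ]
 [ 0.5803 -0.1201  0.04  ]] centre [ 0.5352 -0.0166  0.04  ] sides 0.1599709787904388 0.15941252427434818 ang 68.62703054028621 -21.326659233017057
A [ 0.4814 -0.0409  0.088 ] ((481.78076171875, -41.64020538330078), (9.574748992919922, 31.34371566772461), 67.40155792236328) [np.float64(152.8647898628852), np.float64(157.4015623209809)]
B [0.5117 0.0334 0.088 ] ((511.62664794921875, 32.721946716308594), (12.164060592651367, 29.095436096191406), 61.93714141845703) [np.float64(146.96062843461627), np.float64(151.93712539745866)]
C [ 0.5563 -0.0683  0.088 ] ((556.7357177734375, -68.81177520751953), (11.210018157958984, 28.26359748840332), 72.77944946289062) [np.float64(158.09055526439744), np.float64(164.29057552159358)]
```

Call:
apply_moves --targets '[{"travel": [0,0,20],"roll": 8,"jaw": 36},{"travel": [0,0,20],"roll": 8,"jaw": 36},{"travel": [0,0,20],"roll": 8,"jaw": 36},{"travel": [0,0,20],"roll": 8,"jaw": 36},{"travel": [0,0,18],"roll": 8.4,"jaw": 36},{"travel": [12,-1.5,0],"roll": 0,"jaw": 36},{"travel": [12.5,-1.5,0],"roll": 0,"jaw": 36},{"travel": [0,0,0],"roll": 0,"jaw": 36},{"travel": [0,0,0],"roll": 0,"jaw": 36}]'

```text
clock: 3.1
tool_pos: [0.4825, -0.0415, 0.1519]
orientation: [179.9, 0.1, 155.0]
force: [-0.0, 0.3, -0.2]
opening: 0.0363
gripper_force: 0.0
```

Run:
```python
from h import *
import pickle
o=ctrl.get_obs(); im=ctrl.snapshot("wrist")[:,:,::-1].copy(); pickle.dump(o,open("w3.pkl","wb"));cv2.imwrite("pics/w3.png",im)
print(o["tool_pos"],o["orientation"],o["force"],o["moment"])
K,T=cam("wrist",o)
for n,p in dict(A=[.4834,-.0394],B=[.5124,.0352],C=[.5580,-.0684],D=[.587,.0062]).items():
    q=proj([[*p,.088]],K,T)[0]; print(n,q)
    cv2.circle(im,tuple(int(round(v)) for v in q),2,(0,0,255),-1)
cv2.imwrite("pics/w3m.png",im)
```

```text
[ 0.4825 -0.0415  0.1519] [179.9139   0.1093 155.0207] [-0.0017  0.2746 -0.199 ] [-0.0553 -0.0863  0.02  ]
A [277.5843 238.7198]
B [395.1365 231.5769]
C [284.2052 335.9182]
D [389.7428 330.0977]
```

View pics/w3m.png

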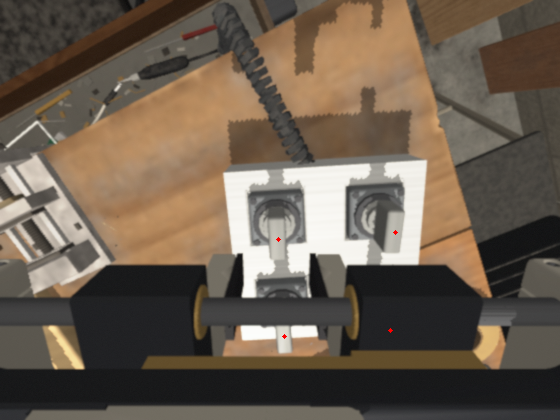

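The wrist view has A's tang midway between the fingers at (278,233), lined up with the jaws. The markers for B and C also fall on their tangs at (395,231) and (284,336). Descend and grip A.

Call:
apply_moves --targets '[{"travel": [0,0,25],"roll": 0,"jaw": 36},{"travel": [0,0,25],"roll": 0,"jaw": 36},{"travel": [0,0,16],"roll": 0,"jaw": 36},{"travel": [0,0,0],"roll": 0,"jaw": 22},{"travel": [0,0,0],"roll": 0,"jaw": 8},{"travel": [0,0,0],"roll": 0,"jaw": 8},{"travel": [0,0,0],"roll": 0,"jaw": 8},{"travel": [0,0,0],"roll": 0,"jaw": 8},{"travel": [0,0,0],"roll": 0,"jaw": 8}]'

```text
clock: 4.05
tool_pos: [0.4834, -0.0414, 0.0856]
orientation: [179.9, 0.1, 154.9]
force: [0.2, 1.0, 6.3]
opening: 0.0114
gripper_force: 30.0
```

```bash
cat > s.py <<'E'
from h import *
o=ctrl.get_obs(); print(o["clock"],o["tool_pos"],o["orientation"],"F",o["force"],"M",o["moment"],"q",o["joint_pos"],"op",o["opening"],"g",o["gripper_force"],"tau6",o["tau"][5])
E
python3 s.py
```

```text
4.05 [ 0.4834 -0.0414  0.0856] [179.9194   0.1106 154.9125] F [0.1867 1.0132 6.3212] M [0.3066 0.0756 0.0032] q [  18.4011   12.8394  -35.0222    0.0263  -42.0026 -133.5081] op 0.011410250872390743 g 29.994032979011536 tau6 0.008786085527390242
```

Call:
apply_moves --targets '[{"travel": [0,0,-0.5],"roll": -6,"jaw": 8},{"travel": [0,0,0],"roll": -6,"jaw": 8},{"travel": [0,0,0],"roll": -6,"jaw": 8},{"travel": [0,0,0],"roll": -6,"jaw": 8},{"travel": [0,0,0],"roll": -6,"jaw": 8},{"travel": [0,0,0],"roll": -6,"jaw": 8}]'

```text
clock: 4.65
tool_pos: [0.4831, -0.0411, 0.0856]
orientation: [180.0, 0.1, -168.9]
force: [-0.2, 3.6, 4.2]
opening: 0.0119
gripper_force: 30.0
```

```bash
python3 s.py
```

```text
4.65 [ 0.4831 -0.0411  0.0856] [ 179.97      0.0979 -168.8588] F [-0.1906  3.594   4.229 ] M [1.3465 0.2222 0.0199] q [ 18.424   12.8271 -35.0108  -0.0259 -42.0612 -97.2636] op 0.01190938358955021 g 29.995408058166504 tau6 -1.7117159441113472
```

Call:
apply_moves --targets '[{"travel": [0,0,0],"roll": -6,"jaw": 8},{"travel": [0,0,0],"roll": -6,"jaw": 8},{"travel": [0,0,0],"roll": -6,"jaw": 8},{"travel": [0,0,0],"roll": -6,"jaw": 8},{"travel": [0,0,0],"roll": -6,"jaw": 8},{"travel": [0,0,0],"roll": -6,"jaw": 8},{"travel": [0,0,0],"roll": -6,"jaw": 8}]'

```text
clock: 5.35
tool_pos: [0.4828, -0.041, 0.0856]
orientation: [-180.0, 0.1, -126.9]
force: [-2.3, 3.0, 3.9]
opening: 0.0122
gripper_force: 30.0
```

```bash
python3 s.py
```

```text
5.35 [ 0.4828 -0.041   0.0856] [-179.9766    0.0856 -126.8609] F [-2.3441  2.9886  3.9067] M [1.4968 0.433  0.0172] q [ 18.4351  12.8199 -35.0166  -0.044  -42.0797 -55.2634] op 0.012155202044481905 g 29.995212256908417 tau6 -1.711214929819107
```

A turns freely (Mz about 0.02 N m). Release it and go to B.

Call:
apply_moves --targets '[{"travel": [0,0,0],"roll": 0,"jaw": 20},{"travel": [0,0,0],"roll": 0,"jaw": 36},{"travel": [0,0,0],"roll": 0,"jaw": 36},{"travel": [0,0,-20],"roll": 0,"jaw": 36},{"travel": [0,0,-20],"roll": 0,"jaw": 36},{"travel": [0,0,0],"roll": 8.3,"jaw": 36},{"travel": [0,0,0],"roll": 8.3,"jaw": 36},{"travel": [0,0,0],"roll": 8.3,"jaw": 36},{"travel": [0,0,0],"roll": 8.3,"jaw": 36},{"travel": [0,0,0],"roll": 8.3,"jaw": 36}]'

```text
clock: 6.35
tool_pos: [0.4822, -0.0419, 0.1249]
orientation: [-180.0, -0.0, -169.1]
force: [0.2, 0.3, -0.1]
opening: 0.0364
gripper_force: 0.0
```

Call:
apply_moves --targets '[{"travel": [0,0,0],"roll": 8.3,"jaw": 36},{"travel": [0,0,0],"roll": 8.3,"jaw": 36},{"travel": [0,0,0],"roll": 8.3,"jaw": 36},{"travel": [0,0,0],"roll": 8.3,"jaw": 36},{"travel": [0,0,0],"roll": 8.3,"jaw": 36},{"travel": [3,20,0],"roll": 0,"jaw": 36},{"travel": [3,20,0],"roll": 0,"jaw": 36},{"travel": [3,20,0],"roll": 0,"jaw": 36},{"travel": [3,19.5,0],"roll": 0,"jaw": 36},{"travel": [0,0,0],"roll": 0,"jaw": 36}]'

```text
clock: 7.35
tool_pos: [0.513, 0.0349, 0.125]
orientation: [180.0, 0.0, 149.9]
force: [-0.5, -0.6, 0.3]
opening: 0.0358
gripper_force: 0.0
```

```bash
cat > look.py <<'E'
from h import *
import sys
o=ctrl.get_obs(); im=ctrl.snapshot("wrist")[:,:,::-1].copy()
print(o["clock"],o["tool_pos"],o["orientation"],o["force"],o["moment"],o["joint_pos"])
K,T=cam("wrist",o)
for z in (.088,):
    P=proj([[*o["tool_pos"][:2],z]],K,T)[0]; print("axis px",P)
c=im[120:300,180:420]; c=cv2.resize(c,None,fx=3,fy=3,interpolation=cv2.INTER_CUBIC); cv2.imwrite(f"pics/{sys.argv[1]}.png",c)
E
python3 look.py b1
```

```text
7.35 [0.513  0.0349 0.125 ] [179.9863   0.024  149.9156] [-0.4606 -0.5654  0.2685] [-0.1273 -0.0115  0.0154] [  25.7992   12.3064  -28.9294    0.0161  -48.7393 -145.8942]
axis px [274.131  256.2455]
```

View pics/b1.png

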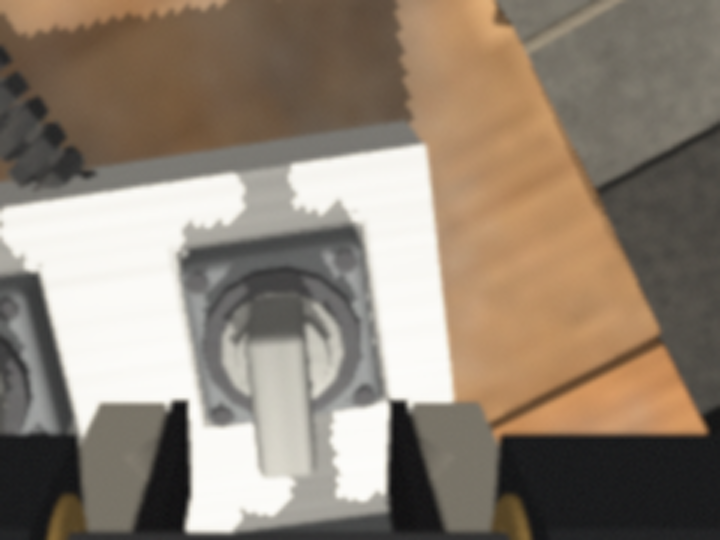

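B's tang is at crop (281,406), which is on the grip axis. It is tilted about 5° from the jaws, so I'll roll -5° and descend.

Call:
apply_moves --targets '[{"travel": [0,0,0],"roll": -5,"jaw": 36},{"travel": [0,0,20],"roll": 0,"jaw": 36},{"travel": [0,0,19],"roll": 0,"jaw": 36},{"travel": [0,0,0],"roll": 0,"jaw": 22},{"travel": [0,0,0],"roll": 0,"jaw": 8},{"travel": [0,0,0],"roll": 0,"jaw": 8},{"travel": [0,0,0],"roll": 0,"jaw": 8},{"travel": [0,0,0],"roll": 0,"jaw": 8}]'

```text
clock: 8.2
tool_pos: [0.5125, 0.0333, 0.087]
orientation: [179.9, 0.1, 154.9]
force: [0.1, -0.0, 3.7]
opening: 0.0119
gripper_force: 30.0
```

Call:
apply_moves --targets '[{"travel": [0,0,0],"roll": -6,"jaw": 8},{"travel": [0,0,0],"roll": -6,"jaw": 8},{"travel": [0,0,0],"roll": -6,"jaw": 8},{"travel": [0,0,0],"roll": -6,"jaw": 8},{"travel": [0,0,0],"roll": -6,"jaw": 8},{"travel": [0,0,0],"roll": -6,"jaw": 8}]'

```text
clock: 8.8
tool_pos: [0.5126, 0.0336, 0.087]
orientation: [180.0, 0.1, -168.9]
force: [-0.2, 2.1, 4.4]
opening: 0.0116
gripper_force: 30.0
```

```bash
python3 s.py
```

```text
8.8 [0.5126 0.0336 0.087 ] [ 179.9644    0.1101 -168.8879] F [-0.1671  2.1136  4.4105] M [ 0.6438  0.3427 -0.2964] q [  25.6668   15.1272  -31.4148   -0.0098  -43.3425 -104.5475] op 0.011647258180464908 g 30.045001208782196 tau6 -1.4249969646334648
```

Call:
apply_moves --targets '[{"travel": [0,0,0],"roll": -6,"jaw": 8},{"travel": [0,0,0],"roll": -6,"jaw": 8},{"travel": [0,0,0],"roll": -6,"jaw": 8},{"travel": [0,0,0],"roll": -6,"jaw": 8},{"travel": [0,0,0],"roll": -6,"jaw": 8},{"travel": [0,0,0],"roll": -6,"jaw": 8},{"travel": [0,0,0],"roll": -6,"jaw": 8}]'

```text
clock: 9.5
tool_pos: [0.5124, 0.0338, 0.087]
orientation: [-180.0, 0.1, -126.9]
force: [-1.7, 4.2, 3.9]
opening: 0.0119
gripper_force: 30.0
```

```bash
python3 s.py
```

```text
9.5 [0.5124 0.0338 0.087 ] [-179.9737    0.1112 -126.8945] F [-1.6833  4.2347  3.8913] M [ 1.3659  0.82   -0.3038] q [ 25.6838  15.1213 -31.4139  -0.0406 -43.3539 -62.5488] op 0.011867728114199325 g 30.047899782657623 tau6 -1.4251631498336792
```

B drags (Mz -0.30 N m). Check the other two as well, D next.

Call:
apply_moves --targets '[{"travel": [0,0,0],"roll": 0,"jaw": 20},{"travel": [0,0,0],"roll": 0,"jaw": 36},{"travel": [0,0,0],"roll": 0,"jaw": 36},{"travel": [0,0,-20],"roll": 0,"jaw": 36},{"travel": [0,0,-18],"roll": 0,"jaw": 36},{"travel": [0,0,0],"roll": 7.8,"jaw": 36},{"travel": [0,0,0],"roll": 7.8,"jaw": 36},{"travel": [0,0,0],"roll": 7.8,"jaw": 36},{"travel": [0,0,0],"roll": 7.8,"jaw": 36},{"travel": [0,0,0],"roll": 7.8,"jaw": 36}]'

```text
clock: 10.5
tool_pos: [0.5118, 0.0329, 0.1239]
orientation: [-180.0, -0.0, -166.5]
force: [-0.6, -0.9, -0.4]
opening: 0.036
gripper_force: 0.0
```

Call:
apply_moves --targets '[{"travel": [0,0,0],"roll": 7.8,"jaw": 36},{"travel": [0,0,0],"roll": 7.8,"jaw": 36},{"travel": [0,0,0],"roll": 7.8,"jaw": 36},{"travel": [0,0,0],"roll": 7.8,"jaw": 36},{"travel": [0,0,0],"roll": 7.8,"jaw": 36},{"travel": [-20,1.2,0],"roll": 0,"jaw": 36},{"travel": [-20,1.2,0],"roll": 0,"jaw": 36},{"travel": [-20,1.2,0],"roll": 0,"jaw": 36},{"travel": [-20,1.2,0],"roll": 0,"jaw": 36},{"travel": [0,0,0],"roll": 0,"jaw": 36}]'

```text
clock: 11.5
tool_pos: [0.5881, 0.0027, 0.1235]
orientation: [-180.0, 0.0, 154.7]
force: [-0.7, 0.8, 0.7]
opening: 0.0361
gripper_force: 0.0
```

```bash
python3 look.py d1
```

```text
11.5 [0.5881 0.0027 0.1235] [-179.9701    0.014   154.742 ] [-0.7123  0.77    0.6817] [-0.0503  0.0323  0.0107] [  19.3169   18.75    -19.8139    0.0398  -51.4471 -134.5996]
axis px [274.1927 257.1825]
```

View pics/d1.png

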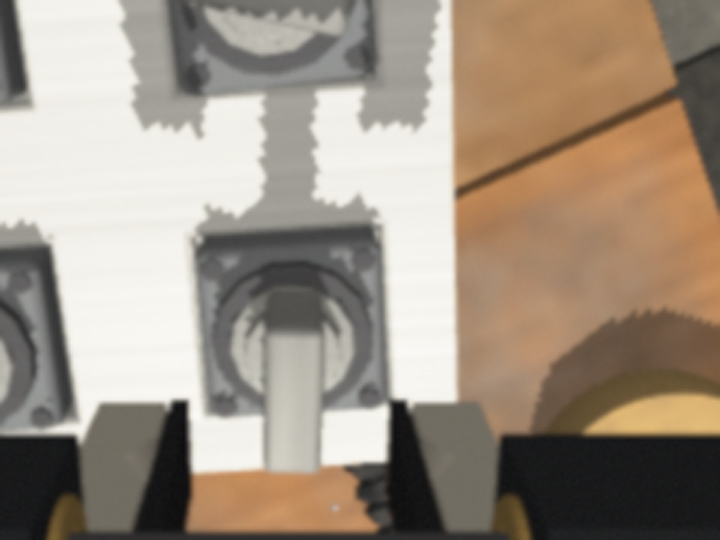

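D's tang is at crop (294,400), aligned with the jaws and about 1.5 mm to the right of the axis.

Call:
apply_moves --targets '[{"travel": [0,1.5,0],"roll": 0,"jaw": 36},{"travel": [0,0,19],"roll": 0,"jaw": 36},{"travel": [0,0,18],"roll": 0,"jaw": 36},{"travel": [0,0,0],"roll": 0,"jaw": 22},{"travel": [0,0,0],"roll": 0,"jaw": 8},{"travel": [0,0,0],"roll": 0,"jaw": 8},{"travel": [0,0,0],"roll": 0,"jaw": 8},{"travel": [0,0,0],"roll": 0,"jaw": 8}]'

```text
clock: 12.35
tool_pos: [0.5873, 0.0049, 0.0879]
orientation: [180.0, 0.1, 154.9]
force: [-1.3, -0.6, 2.9]
opening: 0.0118
gripper_force: 30.0
```

Call:
apply_moves --targets '[{"travel": [0,0,0],"roll": -6,"jaw": 8},{"travel": [0,0,0],"roll": -6,"jaw": 8},{"travel": [0,0,0],"roll": -6,"jaw": 8},{"travel": [0,0,0],"roll": -6,"jaw": 8},{"travel": [0,0,0],"roll": -6,"jaw": 8},{"travel": [0,0,0],"roll": -6,"jaw": 8}]'

```text
clock: 12.95
tool_pos: [0.5873, 0.0052, 0.0879]
orientation: [180.0, 0.1, -168.9]
force: [-1.8, 1.6, 4.3]
opening: 0.0115
gripper_force: 30.0
```

```bash
python3 s.py
```

```text
12.95 [0.5873 0.0052 0.0879] [ 179.9795    0.0645 -168.8671] F [-1.7677  1.5576  4.3372] M [ 0.6738  0.6944 -0.0244] q [ 19.5579  21.0297 -21.9986  -0.0149 -46.9049 -98.4148] op 0.011501535982286724 g 29.9873748421669 tau6 -1.7174260318279266
```

Call:
apply_moves --targets '[{"travel": [0,0,0],"roll": -6,"jaw": 8},{"travel": [0,0,0],"roll": -6,"jaw": 8},{"travel": [0,0,0],"roll": -6,"jaw": 8},{"travel": [0,0,0],"roll": -6,"jaw": 8},{"travel": [0,0,0],"roll": -6,"jaw": 8},{"travel": [0,0,0],"roll": -6,"jaw": 8},{"travel": [0,0,0],"roll": -6,"jaw": 8}]'

```text
clock: 13.65
tool_pos: [0.5871, 0.0054, 0.0879]
orientation: [-180.0, 0.1, -126.9]
force: [-2.3, 3.0, 5.5]
opening: 0.0117
gripper_force: 30.0
```

```bash
python3 s.py
```

```text
13.65 [0.5871 0.0054 0.0879] [-179.9946    0.0595 -126.8679] F [-2.2644  2.9935  5.5058] M [1.1925 1.2758 0.0465] q [ 19.5744  21.0219 -22.0007  -0.0388 -46.9248 -56.4158] op 0.011747177928349326 g 29.99253362417221 tau6 -1.7157141119241714
```

D is free. C next.

Call:
apply_moves --targets '[{"travel": [0,0,0],"roll": 0,"jaw": 20},{"travel": [0,0,0],"roll": 0,"jaw": 36},{"travel": [0,0,0],"roll": 0,"jaw": 36},{"travel": [0,0,-20],"roll": 0,"jaw": 36},{"travel": [0,0,-16],"roll": 0,"jaw": 36},{"travel": [0,0,0],"roll": 7.3,"jaw": 36},{"travel": [0,0,0],"roll": 7.3,"jaw": 36},{"travel": [0,0,0],"roll": 7.3,"jaw": 36},{"travel": [0,0,0],"roll": 7.3,"jaw": 36},{"travel": [0,0,0],"roll": 7.3,"jaw": 36}]'

```text
clock: 14.65
tool_pos: [0.587, 0.0047, 0.123]
orientation: [-180.0, -0.0, -164.0]
force: [-0.2, -0.4, 0.0]
opening: 0.0359
gripper_force: 0.0
```

Call:
apply_moves --targets '[{"travel": [0,0,0],"roll": 7.3,"jaw": 36},{"travel": [0,0,0],"roll": 7.3,"jaw": 36},{"travel": [0,0,0],"roll": 7.3,"jaw": 36},{"travel": [0,0,0],"roll": 7.3,"jaw": 36},{"travel": [0,0,0],"roll": 7.3,"jaw": 36},{"travel": [0.5,-20,0],"roll": 0,"jaw": 36},{"travel": [0.5,-20,0],"roll": 0,"jaw": 36},{"travel": [0.5,-20,0],"roll": 0,"jaw": 36},{"travel": [0.5,-20,0],"roll": 0,"jaw": 36},{"travel": [0,0,0],"roll": 0,"jaw": 36}]'

```text
clock: 15.65
tool_pos: [0.556, -0.0724, 0.1231]
orientation: [-180.0, -0.0, 159.8]
force: [0.5, 0.7, -1.3]
opening: 0.036
gripper_force: 0.0
```

```bash
python3 look.py c1
```

```text
15.65 [ 0.556  -0.0724  0.1231] [-179.9823   -0.0383  159.7744] [ 0.4567  0.725  -1.3413] [-0.1165 -0.0374  0.0489] [  12.5779   16.4868  -23.2738   -0.0077  -50.2812 -122.7986]
axis px [274.2172 257.4213]
```

View pics/c1.png

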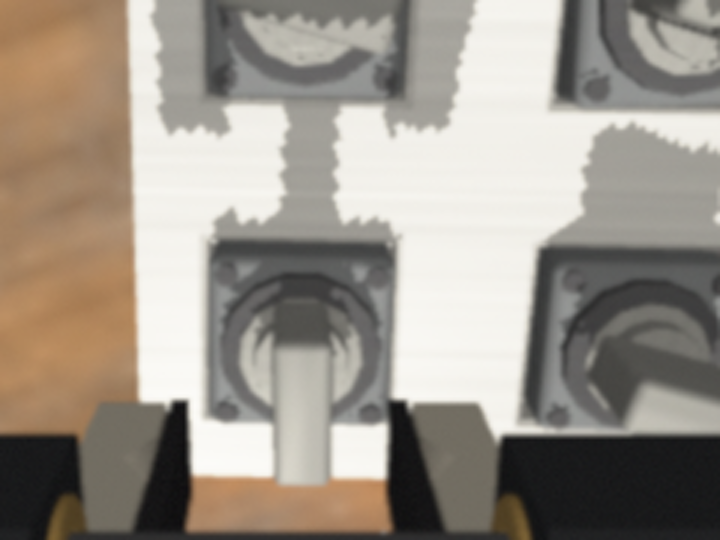

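C's tang is at crop (302,412), aligned with the jaws and about 3 mm to the right of the axis.

Call:
apply_moves --targets '[{"travel": [0,3,0],"roll": 0,"jaw": 36},{"travel": [0,0,19],"roll": 0,"jaw": 36},{"travel": [0,0,18],"roll": 0,"jaw": 36},{"travel": [0,0,0],"roll": 0,"jaw": 22},{"travel": [0,0,0],"roll": 0,"jaw": 8},{"travel": [0,0,0],"roll": 0,"jaw": 8},{"travel": [0,0,0],"roll": 0,"jaw": 8},{"travel": [0,0,0],"roll": 0,"jaw": 8}]'

```text
clock: 16.5
tool_pos: [0.5584, -0.0678, 0.0865]
orientation: [-179.9, -0.0, 159.9]
force: [0.5, -6.8, -2.4]
opening: 0.0122
gripper_force: 29.6
```

Call:
apply_moves --targets '[{"travel": [0,0,0],"roll": -6,"jaw": 8},{"travel": [0,0,0],"roll": -6,"jaw": 8},{"travel": [0,0,0],"roll": -6,"jaw": 8},{"travel": [0,0,0],"roll": -6,"jaw": 8},{"travel": [0,0,0],"roll": -6,"jaw": 8},{"travel": [0,0,0],"roll": -6,"jaw": 8}]'

```text
clock: 17.1
tool_pos: [0.5581, -0.0678, 0.0863]
orientation: [-180.0, -0.1, -163.9]
force: [0.4, -6.7, -2.9]
opening: 0.012
gripper_force: 29.7
```

```bash
python3 s.py
```

```text
17.1 [ 0.5581 -0.0678  0.0863] [-179.9541   -0.0715 -163.8787] F [ 0.3756 -6.7396 -2.9164] M [-2.5653  0.0396  0.0397] q [ 13.0569  19.1955 -25.2732   0.0695 -45.6003 -86.9843] op 0.012045648220600393 g 29.681361615657806 tau6 -1.7182670161128044
```

Call:
apply_moves --targets '[{"travel": [0,0,0],"roll": -6,"jaw": 8},{"travel": [0,0,0],"roll": -6,"jaw": 8},{"travel": [0,0,0],"roll": -6,"jaw": 8},{"travel": [0,0,0],"roll": -6,"jaw": 8},{"travel": [0,0,0],"roll": -6,"jaw": 8},{"travel": [0,0,0],"roll": -6,"jaw": 8},{"travel": [0,0,0],"roll": -6,"jaw": 8}]'

```text
clock: 17.8
tool_pos: [0.5579, -0.0678, 0.0861]
orientation: [180.0, -0.1, -121.9]
force: [0.6, -7.2, -3.0]
opening: 0.0119
gripper_force: 29.9
```

```bash
python3 s.py
```

```text
17.8 [ 0.5579 -0.0678  0.0861] [ 179.9664   -0.0965 -121.8807] F [ 0.5683 -7.2335 -3.0144] M [-2.6345  0.117  -0.0153] q [ 13.058   19.2039 -25.2861   0.0624 -45.6019 -44.9824] op 0.011894002062784733 g 29.917178750038147 tau6 -1.7179952189326286
```

C is free, so only B drags. Release C and go back to B.

Call:
apply_moves --targets '[{"travel": [0,0,0],"roll": 0,"jaw": 20},{"travel": [0,0,0],"roll": 0,"jaw": 36},{"travel": [0,0,0],"roll": 0,"jaw": 36},{"travel": [0,0,-20],"roll": 0,"jaw": 36},{"travel": [0,0,-20],"roll": 5,"jaw": 36},{"travel": [-14,24,0],"roll": 0,"jaw": 36},{"travel": [-14,24,0],"roll": 0,"jaw": 36},{"travel": [-13,24,0],"roll": 0,"jaw": 36},{"travel": [-13,24,0],"roll": 0,"jaw": 36},{"travel": [0,0,0],"roll": 0,"jaw": 36}]'

```text
clock: 18.8
tool_pos: [0.514, 0.0365, 0.1266]
orientation: [-180.0, 0.1, -127.1]
force: [0.7, -0.4, 1.1]
opening: 0.0362
gripper_force: 0.0
```

```bash
python3 look.py b2
```

```text
18.8 [0.514  0.0365 0.1266] [-179.9885    0.0734 -127.0547] [ 0.7183 -0.4454  1.0596] [ 0.0352 -0.0112  0.0875] [ 25.8958  12.2738 -28.6859  -0.0306 -48.9698 -62.9304]
axis px [275.8821 253.7606]
```

View pics/b2.png

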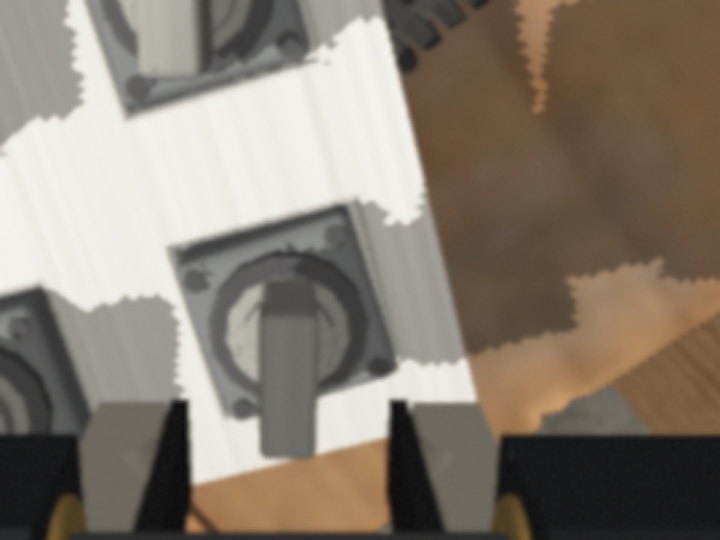

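B's turned tang is at crop (288,395), aligned and centred. Grip it and lift slowly.

Call:
apply_moves --targets '[{"travel": [2.5,0,0],"roll": 0,"jaw": 36},{"travel": [0,0,20],"roll": 0,"jaw": 36},{"travel": [0,0,20],"roll": 0,"jaw": 36},{"travel": [0,0,0],"roll": 0,"jaw": 22},{"travel": [0,0,0],"roll": 0,"jaw": 8},{"travel": [0,0,0],"roll": 0,"jaw": 8},{"travel": [0,0,0],"roll": 0,"jaw": 8},{"travel": [0,0,0],"roll": 0,"jaw": 8}]'

```text
clock: 19.65
tool_pos: [0.5128, 0.0328, 0.0867]
orientation: [179.9, 0.1, -127.2]
force: [-4.9, 5.1, 2.5]
opening: 0.0122
gripper_force: 29.9
```

```bash
python3 s.py
```

```text
19.65 [0.5128 0.0328 0.0867] [ 179.9477    0.0598 -127.1604] F [-4.9137  5.1129  2.5293] M [ 2.1098  1.8859 -0.0368] q [ 25.5289  15.2087 -31.2932  -0.1074 -43.469  -62.6114] op 0.012152253965283051 g 29.864273071289062 tau6 0.0754310516640544
```

Call:
apply_moves --targets '[{"travel": [0,0,-2],"roll": 0,"jaw": 8},{"travel": [0,0,-2],"roll": 0,"jaw": 8},{"travel": [0,0,0],"roll": 0,"jaw": 8}]'

```text
clock: 19.95
tool_pos: [0.5128, 0.0325, 0.0903]
orientation: [180.0, 0.0, -127.1]
force: [-4.5, 5.1, -1.8]
opening: 0.0119
gripper_force: 29.9
```

```bash
python3 s.py
```

```text
19.95 [0.5128 0.0325 0.0903] [ 179.9641    0.0197 -127.1402] F [-4.5475  5.0822 -1.786 ] M [ 2.2629  1.633  -0.1164] q [ 25.5161  14.9359 -31.0854  -0.059  -43.9776 -62.6138] op 0.011938212013740382 g 29.871753752231598 tau6 0.1333506591618061
```

Lifting freely, but there is a 7 N side load along +tool y against the pocket wall. Ease the arm in that direction.

Call:
apply_moves --targets '[{"travel": [0,1,0],"roll": 0,"jaw": 8},{"travel": [0,0,0],"roll": 0,"jaw": 8}]'

```text
clock: 20.15
tool_pos: [0.5126, 0.0329, 0.0904]
orientation: [-180.0, 0.0, -127.1]
force: [-2.0, 2.8, -2.5]
opening: 0.0122
gripper_force: 29.8
```

```bash
python3 s.py
```

```text
20.15 [0.5126 0.0329 0.0904] [-179.9796    0.0219 -127.1036] F [-2.0274  2.7679 -2.5427] M [ 1.2042  0.7039 -0.0789] q [ 25.6065  14.8895 -31.1727   0.0117 -43.9089 -62.7185] op 0.012181893117768103 g 29.847585260868073 tau6 0.059499561320990324
```

Call:
apply_moves --targets '[{"travel": [0,1,0],"roll": 0,"jaw": 8},{"travel": [0,0,-3],"roll": 0,"jaw": 8},{"travel": [0,0,-3],"roll": 0,"jaw": 8},{"travel": [0,0,-4],"roll": 0,"jaw": 8},{"travel": [0,0,-8],"roll": 0,"jaw": 8},{"travel": [0,0,-14],"roll": 0,"jaw": 8},{"travel": [0,0,-14],"roll": 0,"jaw": 8},{"travel": [0,0,-14],"roll": 0,"jaw": 8},{"travel": [0,0,-14],"roll": 0,"jaw": 8},{"travel": [0,0,0],"roll": 0,"jaw": 8}]'

```text
clock: 21.15
tool_pos: [0.5127, 0.0337, 0.1664]
orientation: [-179.9, 0.2, -127.1]
force: [0.4, -0.8, -0.6]
opening: 0.0121
gripper_force: 29.9
```

```bash
python3 s.py
python3 - <<'E'
from h import *
K,T=cam("top"); im=cv2.imread("pics/top0.png"); hsv=cv2.cvtColor(im,cv2.COLOR_BGR2HSV)
m=(hsv[...,1]<50).astype(np.uint8)*255; b=np.zeros_like(m); b[186:272,322:428]=m[186:272,322:428]
b=cv2.morphologyEx(b,cv2.MORPH_OPEN,np.ones((3,3))); b=cv2.morphologyEx(b,cv2.MORPH_CLOSE,np.ones((9,9)))
cs,_=cv2.findContours(b,0,2); c=max(cs,key=cv2.contourArea); print(cv2.boundingRect(c),cv2.contourArea(c))
for z in (.02,.045): print(z,cv2.minAreaRect((onz(c[:,0],K,T,z)[:,:2]*1000).astype(np.float32)))
v=cv2.resize(im[180:275,315:430],None,fx=5,fy=5); mm=cv2.resize(b[180:275,315:430],None,fx=5,fy=5,interpolation=0)
cs,_=cv2.findContours(mm,0,2); cv2.drawContours(v,cs,-1,(0,0,255),1); cv2.imwrite("pics/tray.png",v)
E
```

```text
21.15 [0.5127 0.0337 0.1664] [-179.8735    0.1747 -127.0919] F [ 0.4081 -0.7734 -0.6196] M [0.0621 0.0054 0.0147] q [ 25.7035   9.4035 -26.2093   0.0403 -54.174  -62.8192] op 0.012055698760793517 g 29.948354959487915 tau6 -0.004048927221447229
(332, 192, 87, 69) 4766.0
0.02 ((531.0885620117188, -412.6802978515625), (193.1952362060547, 141.60960388183594), 81.9732894897461)
0.045 ((528.1563720703125, -406.88446044921875), (188.19998168945312, 137.9481658935547), 81.97327423095703)
```

View pics/tray.png

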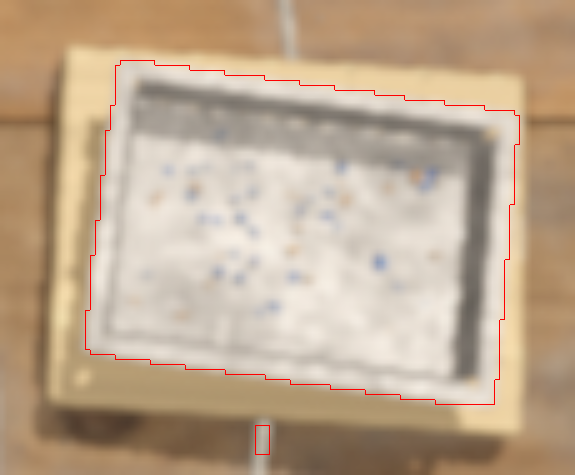

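The tray rim outline is clean: centre about (0.528, -0.407), floor empty apart from printed speckles. The bearing is held, so carry it over at height.

Call:
apply_moves --targets '[{"travel": [8,-6,0],"roll": 0,"jaw": 8},{"travel": [16,-13,0],"roll": 0,"jaw": 8},{"travel": [20,-16,0],"roll": 0,"jaw": 8},{"travel": [20,-16,0],"roll": 0,"jaw": 8},{"travel": [20,-16,0],"roll": 0,"jaw": 8},{"travel": [20,-16,0],"roll": 0,"jaw": 8},{"travel": [20,-16,0],"roll": 0,"jaw": 8},{"travel": [20,-16,0],"roll": 0,"jaw": 8},{"travel": [20,-16,0],"roll": 0,"jaw": 8},{"travel": [20,-17,0],"roll": 0,"jaw": 8}]'

```text
clock: 22.15
tool_pos: [0.5176, -0.204, 0.1631]
orientation: [179.9, -0.1, -127.1]
force: [0.8, 1.0, -1.7]
opening: 0.012
gripper_force: 29.9
```

Call:
apply_moves --targets '[{"travel": [20,-16,0],"roll": 0,"jaw": 8},{"travel": [20,-16,0],"roll": 0,"jaw": 8},{"travel": [20,-16,0],"roll": 0,"jaw": 8},{"travel": [20,-17,0],"roll": 0,"jaw": 8},{"travel": [20,-17,0],"roll": 0,"jaw": 8},{"travel": [20,-16,0],"roll": 0,"jaw": 8},{"travel": [20,-16,0],"roll": 0,"jaw": 8},{"travel": [12,-10,0],"roll": 0,"jaw": 8},{"travel": [6,-6,0],"roll": 0,"jaw": 8},{"travel": [0,0,0],"roll": 0,"jaw": 8}]'

```text
clock: 23.15
tool_pos: [0.5265, -0.4076, 0.1632]
orientation: [179.9, -0.0, -127.2]
force: [-0.3, 1.1, -1.7]
opening: 0.0117
gripper_force: 29.9
```

```bash
python3 s.py
python3 - <<'E'
from h import *
a=ctrl.snapshot("scene")[:,:,::-1]; cv2.imwrite("pics/carry.png",cv2.resize(a[120:420,140:480],None,fx=2,fy=2))
E
```

```text
23.15 [ 0.5265 -0.4076  0.1632] [ 179.9343   -0.0129 -127.1831] F [-0.3004  1.0794 -1.69  ] M [0.0467 0.0483 0.0208] q [-21.0083  23.1992  -6.8966  -0.0069 -59.9708 -16.1713] op 0.011705190654118841 g 29.948163628578186 tau6 0.1988190645352006
```

View pics/carry.png

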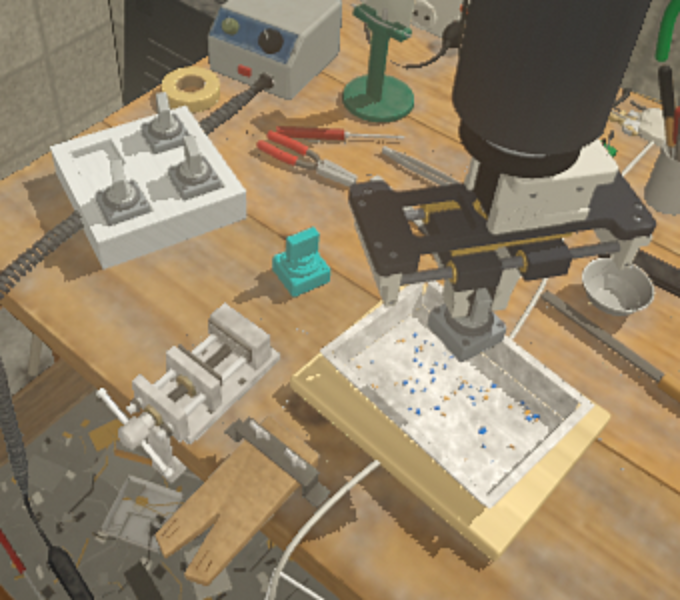

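The bearing hangs upright over the tray, with the empty pocket and three bearings left in the rack. Lower it.

Call:
apply_moves --targets '[{"travel": [0,0,15],"roll": 0,"jaw": 8},{"travel": [0,0,20],"roll": 0,"jaw": 8},{"travel": [0,0,20],"roll": 0,"jaw": 8},{"travel": [0,0,14],"roll": 0,"jaw": 8},{"travel": [0,0,6],"roll": 0,"jaw": 8},{"travel": [0,0,3],"roll": 0,"jaw": 8},{"travel": [0,0,0],"roll": 0,"jaw": 8}]'

```text
clock: 23.9
tool_pos: [0.5272, -0.4069, 0.0862]
orientation: [-180.0, -0.0, -127.1]
force: [0.6, -0.0, -1.5]
opening: 0.0121
gripper_force: 29.9
```

Call:
apply_moves --targets '[{"travel": [0,0,2],"roll": 0,"jaw": 8},{"travel": [0,0,2],"roll": 0,"jaw": 8},{"travel": [0,0,0],"roll": 0,"jaw": 8}]'

```text
clock: 24.2
tool_pos: [0.527, -0.4071, 0.0823]
orientation: [-180.0, 0.0, -127.1]
force: [0.7, 0.1, -2.1]
opening: 0.012
gripper_force: 29.9
```

Call:
apply_moves --targets '[{"travel": [0,0,1],"roll": 0,"jaw": 8},{"travel": [0,0,0],"roll": 0,"jaw": 8}]'

```text
clock: 24.4
tool_pos: [0.5269, -0.407, 0.0811]
orientation: [-180.0, 0.0, -127.1]
force: [0.4, -0.4, -1.9]
opening: 0.0119
gripper_force: 29.9
```

Call:
apply_moves --targets '[{"travel": [0,0,1],"roll": 0,"jaw": 8},{"travel": [0,0,0],"roll": 0,"jaw": 8}]'

```text
clock: 24.6
tool_pos: [0.5269, -0.407, 0.08]
orientation: [180.0, -0.0, -127.1]
force: [0.1, 0.5, -2.6]
opening: 0.0117
gripper_force: 29.9
```

Call:
apply_moves --targets '[{"travel": [0,0,1],"roll": 0,"jaw": 8},{"travel": [0,0,0],"roll": 0,"jaw": 8}]'

```text
clock: 24.8
tool_pos: [0.5269, -0.407, 0.0789]
orientation: [180.0, -0.0, -127.1]
force: [0.4, -0.9, -2.2]
opening: 0.0119
gripper_force: 29.9
```

Call:
apply_moves --targets '[{"travel": [0,0,0.7],"roll": 0,"jaw": 8},{"travel": [0,0,0],"roll": 0,"jaw": 8}]'

```text
clock: 25.0
tool_pos: [0.527, -0.4071, 0.0785]
orientation: [-180.0, -0.0, -127.1]
force: [-0.1, 1.1, -0.6]
opening: 0.0117
gripper_force: 30.0
```

Call:
apply_moves --targets '[{"travel": [0,0,0.7],"roll": 0,"jaw": 8},{"travel": [0,0,0],"roll": 0,"jaw": 8}]'

```text
clock: 25.2
tool_pos: [0.5269, -0.4071, 0.0784]
orientation: [-180.0, -0.0, -127.1]
force: [-2.6, 0.9, 4.4]
opening: 0.0117
gripper_force: 30.0
```

It touched at the expected height: the vertical force went from -2 N to +4 N. Release and retreat.

Call:
apply_moves --targets '[{"travel": [0,0,0],"roll": 0,"jaw": 14},{"travel": [0,0,0],"roll": 0,"jaw": 24},{"travel": [0,0,0],"roll": 0,"jaw": 36},{"travel": [0,0,0],"roll": 0,"jaw": 36},{"travel": [0,0,-10],"roll": 0,"jaw": 36},{"travel": [0,0,-20],"roll": 0,"jaw": 36},{"travel": [0,0,-30],"roll": 0,"jaw": 36},{"travel": [0,0,-30],"roll": 0,"jaw": 36},{"travel": [0,0,-20],"roll": 0,"jaw": 36},{"travel": [0,0,0],"roll": 0,"jaw": 36}]'

```text
clock: 26.2
tool_pos: [0.5286, -0.4081, 0.1925]
orientation: [-179.6, 0.0, -127.1]
force: [-0.0, -0.5, 0.0]
opening: 0.0362
gripper_force: 0.0
```

Run:
```python
from h import *
a=ctrl.snapshot("scene")[:,:,::-1]; cv2.imwrite("pics/fin.png",cv2.resize(a[120:420,140:480],None,fx=2,fy=2))
```

```text
(no output)
```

View pics/fin.png

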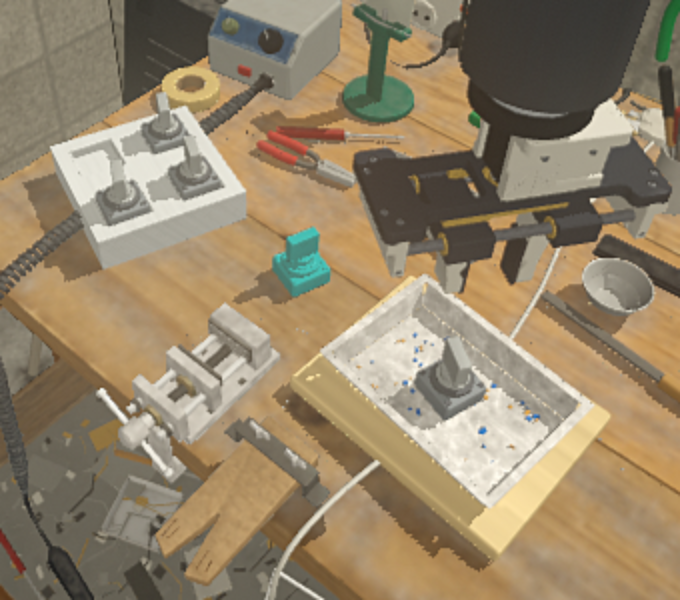

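The bearing stands upright on the tray floor at (452,385), clear of the walls. The other three are seated and turned, and the gripper is clear. Hand in.

```bash
python3 -c "
from plant import ctrl
print(ctrl.close_job())"
```

```text
the job is handed in; nothing more can be done
None
```

I turned all four spindles about 78°; only the bearing in the rack's (-x, +y) pocket dragged (0.30 N m), and it now stands upright on the tray floor, with the other three seated in the rack and the job handed in at about 26 s.

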